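Set the brazing tweezers to the gap gauge and hold

TASK

Pick the big sprung tweezers up off their rest and, with the tips still spread wider than the marked gap, bring the tips gently forward until you feel them meet the near face of the gap gauge's fence, below its top edge. Then, keeping the tips at the fence (touching or no more than a few millimetres off), squeeze until each tip is in line with its pointer, left tip with the left pointer and right with the right, so that the next carbide insert will fit between them. Finish still holding the tweezers in the air at that gap, steadily: do not let go or put anything down, and leave everything else on the bench alone.

Things in the scene. Friction and masses are not known exactly. Their poses are not given: they have to be found in the camera images.
- tweezers: Sprung steel tweezers, 202 mm long, lying level on their rest, legs spread sideways. Origin midway between the two raised grip pads, at mid-height of the 12 mm high legs. +x to the tips (points at x = +80 mm), +y to the left leg, z up; bow at x = -122 to -93 mm. Pads: outside of each leg, x from -7 to +7 mm, 12 mm high, gripped along y. Mass about 0.08 kg, balanced at the pads.
- tip_left (a point): point of the left leg: centre of its rounded end, 1.5 mm in radius. Unsqueezed, the tip points are 50 mm apart and the pads measure 42 mm across; squeezing is symmetric: tip gap = 50 mm - 1.8 x (42 mm - width across the pads)
- tip_right (a point): point of the right leg, likewise
- leg_left: left leg, origin at its pivot (x = -100, y = +4 mm of the tweezers), axes as theirs when unsqueezed. Each leg springs back with about 1.2 N for each mm its pad moves in: 3 N on each pad at 37 mm across the pads, 8 N at 28.7 mm, 11.5 N at 22 mm. It reopens when let go.
- leg_right: right leg of the tweezers, the mirror image
- rest: fixed dark wooden tweezer rest, base 130 x 90 x 5 mm, origin at the centre of its underside; two bars along its y at x = -52 and +52 mm, 10 mm wide, 90 mm long, tops 30 mm above the bench. The tweezers lie across both bars along its x, pads about midway between the bars
- gauge: fixed gap gauge: grey base plate 180 (x) x 110 (y) x 8 mm, origin at the centre of its underside. At its +x end a steel fence, 100 mm long (y), 10 mm thick, top edge 55 mm above the bench; its flat near face, at x = +80 mm, looks to -x. Two pointers on top of the fence mark the wanted tip gap, each an 8 mm wide brass saddle with an upright fin 3 mm wide, up to 81 mm above the bench
- mark_fixed (a point): right-hand (fixed) pointer of the gauge: on the near face of the fence at its top edge, in the middle of the fin; axes as the gauge. The right tip belongs in line with it.
- mark_cursor (a point): left-hand pointer, on the cursor clamped somewhere 14 to 26 mm to the +y side of the fixed one: same point of it, axes as the gauge. The left tip belongs in line with it.
- bit0: upright drill-bit blank, dark steel, 32 mm across, 62 mm high, standing between the rest and the gauge; a bystander, to be left alone
- bit1: second identical drill-bit blank, further from the robot; a bystander, to be left alone
- flux_tub: closed white tub, 84 mm across, 85 mm high, left side of the bench; a bystander, to be left alone
- lid: loose yellow round lid, 110 mm across, 12 mm thick, left side of the bench; a bystander, to be left alone
- caliper: steel caliper lying flat, 230 mm long, beyond the work area; a bystander, to be left alone
Not all that is in view belongs to the job. Leave any purple or red look-alike of the tweezers alone.

How it is judged:
By the outcome, as a careful person would: the job done as asked, in the order asked, and still so for the second after the job is handed in, while the arm keeps its last pose, push and grip.
It also fails if it takes over 42 s, if anything falls off the work surface, if the arm or the gripper's body presses on something with over 40 N, if the wrist force passes 120 N, or if a joint passes its speed limit or range.

ROBOT

A 6-joint arm with a two-finger parallel gripper is mounted at the origin on the work surface. World frame = base frame: x ahead of the robot, y to its left, z up, the work surface at z = 0. Lengths are in mm, angles in rad, forces in N, time in s.
With the tool pointing down it reaches from about 275 to 825 mm from the base axis. Payload 5.2 kg.
Tool frame: the origin (TCP) lies midway between the tips of the shut fingers; the grasp point (between the pads) lies 19 mm behind it (bot.hold_point_z is the distance from the TCP to the grasp point, in mm); z points along the fingers, y is the line along which they close (so a half turn about z gives the same grasp; the last joint's range is limited). The gripper opens to 93 mm and grips with 3 to 60 N. Pads are 15 mm wide; open, the fingers measure 128 mm over their backs; the gripper's body (75 mm by 188 mm) begins 65 mm behind the grasp point.
Start: joints at [-1.439, 0.259, 1.535, -0, 1.348, -0.203], TCP at [180.74, -519.459, 218.653] pointing down, gripper open.
Joint ranges: [-3.14, 3.14], [-0.91, 2.08], [0.19, 2.58], [-1.22, 4.36], [0.22, 2.71], [-3.12, 3.12]. Speed limits (rad/s): [2.57, 2.57, 3.14, 3.14, 3.14, 3.14].

INTERFACE

Orientations are given as a rotation vector (axis times angle).
In Python, from bench import bot, optics gives the robot as it stands. The module is installed in compiled form; this text tells all that it offers.
- The arm moves only by the shell command python3 -m handwheel 'ROWS' [FORCE]. ROWS is a JSON object whose one key "deltas" holds a list of rows, each an object of numbers: "rx", "ry", "rz": the turn, a rotation vector about the world's x, y, z in degrees; "x", "y", "z": the shift along the world's x, y, z in mm; "gripper": the finger opening in mm, from 0 to 93. A call has 1 to 10 rows; each row is the pose to reach, as a shift and turn from the pose commanded when the call began; what a row does not reach only later rows make up. A row lasts 1/10 s, in which the tool goes at most 50 mm and 8.59 degrees, less where a joint would pass 70% of its speed; a pose out of reach is approached as far as the arm can. A call with a gripper value outside its range is refused whole. The fingers move at their own pace and stop on an object; FORCE is the grip in N (left out, the last holds). Time passes only in rows, so rows that repeat a pose let the fingers close. It gives the time, the measured TCP pose, the force, the opening and the grip force at its end, in the units of the state.
- bot.state(): the state, without advancing time (a new reading comes with each control period).
- optics.grab_frame(name): name is "side" or "top"; returns the picture (480x640x3 uint8, blue, green, red); there is no depth.
- optics.camera_params(name): a dict with "K" (3x3 intrinsics, pixels), "view" (4x4, takes a point from world to camera coordinates). Camera axes: x right, y down, z forward; pixel columns grow to the right and rows downward; lengths in mm; the calibration is good to about 2 mm. A picture is of the moment at which its call begins. camera_params takes no time and is no camera call.
- bot.sign_off(): hands the job in; it is judged then, once.
The state is a dict: "time_s": time; "joint_positions": joint angles; "joint_velocities": joint speeds; "joint_efforts": joint torques, N m; "tool_pos": TCP position; "tool_rot": TCP orientation; "contact_force": force on the tool from outside, world axes, zero at the start; "ft_torque": the same for the moment, N m; "finger_gap": finger opening in mm; "grip_force": force on a finger pad.
Only numpy, scipy, OpenCV 4.12 (cv2) and the standard library are available. Lean on these libraries where they do the work, as an engineer would, in place of code of your own. Each camera call takes 0.05 s, during which the arm holds its last target. There are 200 camera calls.

## Working session

There is one attempt and no reset: what is moved stays moved. The work goes in short steps, Python scripts to look and compute and a shell command to move; the robot and the scene stay as the last step left them, time stands still between calls to the robot, and variables do not carry over. Pictures are saved under pics/ and viewed, at most 10 in all, crops included, and the job is handed in when it is done.

```bash
mkdir -p pics
python3 - <<'E'
from bench import bot, optics
import cv2
for n in("side","top"):
    im=optics.grab_frame(n); cv2.imwrite(f"pics/{n}0.png",im)
    p=optics.camera_params(n); print(n,p["K"],p["view"])
print(bot.state())
E
```

```text
side [[486.26212526   0.         322.25595611]
 [  0.         486.26212526 234.73681402]
 [  0.           0.           1.        ]] [[ 9.56295468e-01 -2.92284812e-01  8.28045200e-03 -5.00404933e+02]
 [-2.16713543e-01 -7.27484787e-01 -6.51000096e-01  2.15911025e+02]
 [ 1.96301343e-01  6.20753955e-01 -7.59032482e-01  8.66066374e+02]
 [ 0.00000000e+00  0.00000000e+00  0.00000000e+00  1.00000000e+00]]
top [[488.0837813    0.         313.54647886]
 [  0.         488.0837813  236.49651352]
 [  0.           0.           1.        ]] [[-1.96008013e-02 -9.99807619e-01  7.30413802e-04  1.18232927e+02]
 [-9.80083901e-01  1.90697204e-02 -1.97666113e-01  5.82117703e+02]
 [ 1.97614157e-01 -4.59028101e-03 -9.80269134e-01  1.04748494e+03]
 [ 0.00000000e+00  0.00000000e+00  0.00000000e+00  1.00000000e+00]]
{'time_s': 0.1, 'joint_positions': array([-1.43880093e+00,  2.59247984e-01,  1.53594393e+00, -1.73120950e-05,
        1.34799958e+00, -2.02779030e-01]), 'joint_velocities': array([-0.0004979 , -0.00103661, -0.00165999,  0.00071744,  0.00011358,
        0.00138136]), 'joint_efforts': array([ 2.71368743e-03, -4.38214016e+01, -2.84641367e+01,  7.21785799e-02,
        3.63270426e-02, -5.28913984e-05]), 'tool_pos': array([ 180.66853244, -518.97170918,  217.92468002]), 'tool_rot': array([-3.09610690e+00, -5.23149872e-01, -6.23339436e-05]), 'contact_force': array([0.24475965, 0.32367224, 0.02623514]), 'ft_torque': array([ 0.05656636,  0.00057868, -0.02594431]), 'grip_force': 0.0, 'finger_gap': 93.08477536232414}
```

View pics/side0.png

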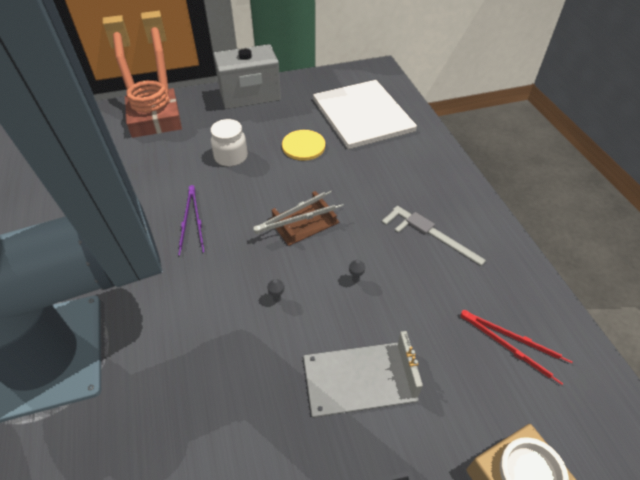

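View pics/top0.png

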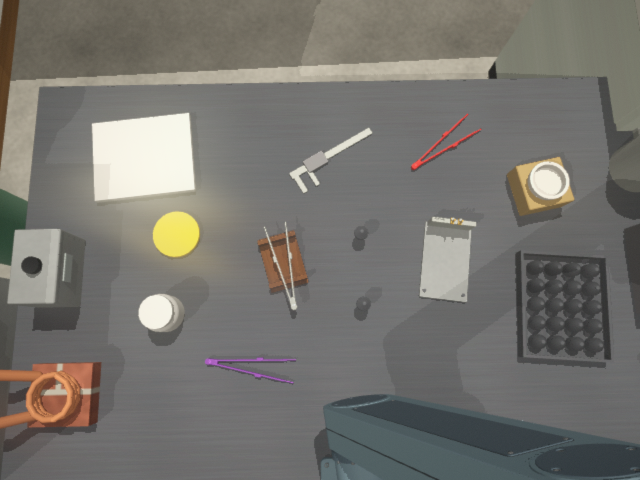

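The side and top views show three tweezers. In the top view the steel pair lies on the brown rest around (282,265), with its bow at (293,305) and its tips at (266,228) and (287,223). The purple pair is at (250,368) and the red pair at (447,145). The steel pair on the rest fits the description; the others are look-alikes. The gauge is at (446,260), with its fence on the far side at row 220, and the bits are at (361,233) and (363,303). I'll confirm this in one enlarged crop.

```bash
cat > h.py <<'E'
import numpy as np
from bench import bot, optics
import cv2
def ray(n,uv):
    p=optics.camera_params(n);K,V=p["K"],p["view"];R,t=V[:3,:3],V[:3,3]
    d=R.T@np.linalg.solve(K,[uv[0],uv[1],1.]); return -R.T@t,d
def plane(n,uv,z):
    c,d=ray(n,uv); return c+d*(z-c[2])/d[2]
def proj(n,P):
    p=optics.camera_params(n);q=p["K"]@(p["view"][:3,:3]@np.asarray(P,float)+p["view"][:3,3]);return q[:2]/q[2]
def two(a,b):
    A=np.zeros((3,3));y=np.zeros(3)
    for n,uv in(("top",a),("side",b)):
        c,d=ray(n,uv);d=d/np.linalg.norm(d);M=np.eye(3)-np.outer(d,d);A+=M;y+=M@c
    return np.linalg.solve(A,y)
E
python3 - <<'E'
from h import *
t=cv2.imread("pics/top0.png");s=cv2.imread("pics/side0.png")
f=lambda im,x,y,w,h,k:cv2.resize(im[y:y+h,x:x+w],None,fx=k,fy=k,interpolation=cv2.INTER_CUBIC)
a=f(t,245,210,80,110,5);b=f(t,415,205,70,40,5);c=f(s,385,325,50,70,5)
o=np.zeros((560,780,3),np.uint8);o[:550,:400]=a;o[:200,405:755]=b;o[205:555,405:655]=c
cv2.imwrite("pics/crop1.png",o)
E
```

```text
(no output)
```

View pics/crop1.png

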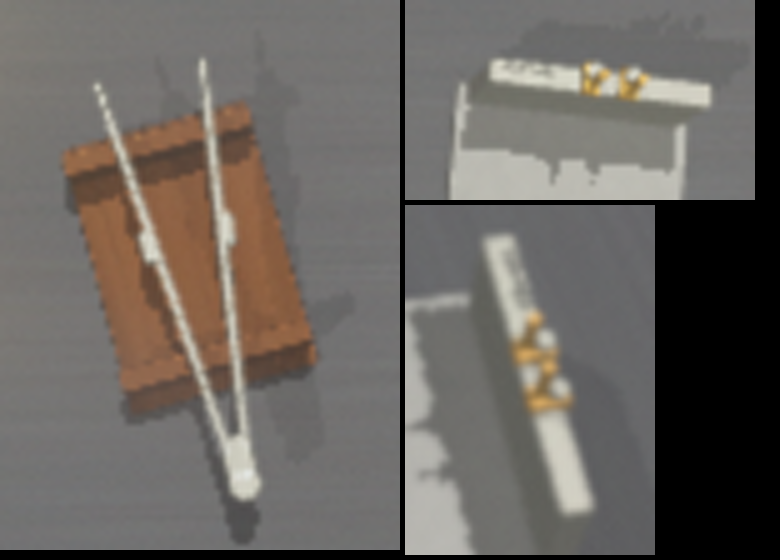

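The crop confirms bright steel tweezers on the brown rest: tips at top (264.6,227) and (285.6,222.4), pads near (274.8,259) and (290.8,255.5), bow at (294,307). The brass pointers are at top about (453,220) and (460.4,221). Next I'll measure them with masks.

Run:
```python
from h import *
t=cv2.imread("pics/top0.png");s=cv2.imread("pics/side0.png")
# brass
for n,im,(x0,y0,x1,y1) in(("top",t,(425,205,480,240)),("side",s,(390,330,430,395))):
    h=cv2.cvtColor(im,cv2.COLOR_BGR2HSV);m=np.zeros(h.shape[:2],np.uint8)
    m[y0:y1,x0:x1]=cv2.inRange(h,(8,70,60),(35,255,255))[y0:y1,x0:x1]
    k,_,st,ce=cv2.connectedComponentsWithStats(m);print(n,[(list(st[i]),ce[i].round(1)) for i in range(1,k)])
    print("\n".join("".join("#" if v else "." for v in r) for r in m[y0+5:y1-(10 if n=="top" else 20),x0+15:x1]))
    # bright fence top
    g=cv2.cvtColor(im,cv2.COLOR_BGR2GRAY);b=np.zeros_like(g);b[y0:y1,x0:x1]=(g[y0:y1,x0:x1]>165)*255
    if n=="top": b[y0:y1]&=((np.arange(y0,y1)<231)[:,None]*255).astype(np.uint8)
    b|=m;k,l,st,ce=cv2.connectedComponentsWithStats(b);i=1+st[1:,4].argmax()
    pts=cv2.findNonZero((l==i).astype(np.uint8));r=cv2.minAreaRect(pts);bx=cv2.boxPoints(r)
    print(r,[ (q.round(1),plane(n,q,55)[:2].round(1)) for q in bx])
# tweezers legs
g=cv2.cvtColor(t,cv2.COLOR_BGR2HSV);m=cv2.inRange(g,(0,0,130),(180,70,255));c=np.zeros_like(m);c[215:315,255:305]=m[215:315,255:305]
k,l,st,ce=cv2.connectedComponentsWithStats(c)
for i in range(1,k):
    if st[i,4]>8: print(st[i])
for y in range(218,314,3): print(y,list(np.where(c[y])[0]),end=" ")
print()
for nm,p,z in(("tipL",(264.6,227),42),("tipR",(285.6,222.4),42),("bow",(294,307),42),("padL",(274.8,259),42),("padR",(290.8,255.6),42)):
    print(nm,plane("top",p,z).round(1))
```

```text
top [([np.int32(450), np.int32(217), np.int32(6), np.int32(7), np.int32(22)], array([452. , 220.6])), ([np.int32(458), np.int32(219), np.int32(6), np.int32(6), np.int32(21)], array([459.8, 221.9]))]
........................................
........................................
........................................
........................................
........................................
........................................
........................................
...........#............................
..........##............................
...........#..##..#.....................
...........#.###..#...##................
..........####....#####.................
..........####....####..................
..........####....####..................
..................####..................
........................................
........................................
........................................
........................................
........................................
((453.6385192871094, 220.39231872558594), (43.53619384765625, 6.077702045440674),
[... 3644 characters left out ...]
(287), np.int64(288), np.int64(289), np.int64(292), np.int64(293), np.int64(294)] 296 [np.int64(288), np.int64(289), np.int64(290), np.int64(293), np.int64(294)] 299 [np.int64(289), np.int64(290), np.int64(291), np.int64(292), np.int64(293), np.int64(294), np.int64(295)] 302 [np.int64(290), np.int64(291), np.int64(292), np.int64(293), np.int64(294), np.int64(295), np.int64(296)] 305 [np.int64(291), np.int64(292), np.int64(293), np.int64(294), np.int64(295), np.int64(296)] 308 [np.int64(291), np.int64(292), np.int64(293), np.int64(294), np.int64(295), np.int64(296)] 311 [] 
tipL [612.1 219.3  42. ]
tipR [622.1 170.7  42. ]
bow [427.8 153.6  42. ]
padL [537. 196.  42.]
padR [544.1 159.5  42. ]
```

Both views agree. The tip gap measures 49.6 mm (50 expected) and the fence 99 mm (100 expected). The tweezers are at (539.5,178) with yaw about 12°, and the gauge yaw is about -8°. I'll tilt the tool back 25° so the cameras can see the tips later.

```bash
cat >> h.py <<'E'
from scipy.spatial.transform import Rotation as Rn
def target(yaw,tilt):  # tool z down, leaning; columns x,y,z
    y=np.radians(yaw);a=np.radians(tilt);hd=np.array([np.cos(y),np.sin(y),0])
    z=np.sin(a)*hd+np.array([0,0,-np.cos(a)]); left=np.array([-hd[1],hd[0],0])
    yy=-left; xx=np.cross(yy,z); return np.c_[xx,yy,z]
def togo(grasp,yaw,tilt):
    s=bot.state();R=target(yaw,tilt);R0=Rn.from_rotvec(s["tool_rot"]).as_matrix()
    tcp=np.array(grasp)+bot.hold_point_z*R[:,2]
    print("d",(tcp-s["tool_pos"]).round(1),"rot deg",np.degrees(Rn.from_matrix(R@R0.T).as_rotvec()).round(2))
E
python3 - <<'E'
from h import *
print(bot.hold_point_z)
togo((539.5,178,36),12.2,25)
for uv in((361,233),(363,303)): print(plane("top",uv,62).round(0))
E
```

```text
18.8
d [ 366.6  698.7 -199. ] rot deg [  6.68 -24.09  -6.89]
[589.  -1.  62.]
[432.   1.  62.]
```

```bash
python3 -m handwheel '{"deltas":[{"x":24,"y":44,"z":0,"rx":0,"ry":-6,"rz":0,"gripper":64},{"x":48,"y":88,"z":0,"rx":3,"ry":-12,"rz":-3},{"x":72,"y":132,"z":0,"rx":5,"ry":-18,"rz":-5},{"x":96,"y":176,"z":0,"rx":6.7,"ry":-24.1,"rz":-6.9},{"x":120,"y":220,"z":0,"rx":6.7,"ry":-24.1,"rz":-6.9},{"x":144,"y":264,"z":0,"rx":6.7,"ry":-24.1,"rz":-6.9},{"x":168,"y":308,"z":0,"rx":6.7,"ry":-24.1,"rz":-6.9},{"x":192,"y":352,"z":0,"rx":6.7,"ry":-24.1,"rz":-6.9},{"x":215,"y":396,"z":0,"rx":6.7,"ry":-24.1,"rz":-6.9},{"x":238,"y":440,"z":0,"rx":6.7,"ry":-24.1,"rz":-6.9}]}' 10
python3 -m handwheel '{"deltas":[{"x":23,"y":43,"z":0},{"x":46,"y":86,"z":0},{"x":68,"y":129,"z":-10},{"x":90,"y":172,"z":-25},{"x":110,"y":215,"z":-50},{"x":128,"y":259,"z":-80},{"x":128,"y":259,"z":-100},{"x":128,"y":259,"z":-100},{"x":128,"y":259,"z":-100}]}'
python3 - <<'E'
from h import *
togo((539.5,178,36),12.2,25);s=bot.state();print(s["time_s"],s["finger_gap"],s["contact_force"],s["joint_positions"])
E
```

```text
d [ 366.6  698.7 -199. ] rot deg [  6.68 -24.09  -6.89]
0.1 93.08477536232414 [0.24475965 0.32367224 0.02623514] [-1.43880093e+00  2.59247984e-01  1.53594393e+00 -1.73120950e-05
  1.34799958e+00 -2.02779030e-01]invalid input at $.deltas[1]: expected keys rx, ry, rz, x, y, z, gripper
invalid input at $.deltas[0]: expected keys rx, ry, rz, x, y, z, gripper
```

All keys are required in every row.

```bash
python3 -m handwheel '{"deltas":[{"x":24,"y":44,"z":0,"rx":0,"ry":-6,"rz":0,"gripper":64},{"x":48,"y":88,"z":0,"rx":3,"ry":-12,"rz":-3,"gripper":64},{"x":72,"y":132,"z":0,"rx":5,"ry":-18,"rz":-5,"gripper":64},{"x":96,"y":176,"z":0,"rx":6.7,"ry":-24.1,"rz":-6.9,"gripper":64},{"x":120,"y":220,"z":0,"rx":6.7,"ry":-24.1,"rz":-6.9,"gripper":64},{"x":144,"y":264,"z":0,"rx":6.7,"ry":-24.1,"rz":-6.9,"gripper":64},{"x":168,"y":308,"z":0,"rx":6.7,"ry":-24.1,"rz":-6.9,"gripper":64},{"x":192,"y":352,"z":0,"rx":6.7,"ry":-24.1,"rz":-6.9,"gripper":64},{"x":215,"y":396,"z":0,"rx":6.7,"ry":-24.1,"rz":-6.9,"gripper":64},{"x":238,"y":440,"z":0,"rx":6.7,"ry":-24.1,"rz":-6.9,"gripper":64}]}' 10
python3 -m handwheel '{"deltas":[{"x":23,"y":43,"z":0,"rx":0,"ry":0,"rz":0,"gripper":64},{"x":46,"y":86,"z":0,"rx":0,"ry":0,"rz":0,"gripper":64},{"x":68,"y":129,"z":-10,"rx":0,"ry":0,"rz":0,"gripper":64},{"x":90,"y":172,"z":-25,"rx":0,"ry":0,"rz":0,"gripper":64},{"x":110,"y":215,"z":-50,"rx":0,"ry":0,"rz":0,"gripper":64},{"x":128,"y":259,"z":-80,"rx":0,"ry":0,"rz":0,"gripper":64},{"x":128,"y":259,"z":-100,"rx":0,"ry":0,"rz":0,"gripper":64},{"x":128,"y":259,"z":-100,"rx":0,"ry":0,"rz":0,"gripper":64},{"x":128,"y":259,"z":-100,"rx":0,"ry":0,"rz":0,"gripper":64}]}'
python3 - <<'E'
from h import *
togo((539.5,178,36),12.2,25);s=bot.state();print(s["time_s"],s["finger_gap"],s["contact_force"],s["joint_positions"])
E
```

```text
time_s: 1.1
tool_pos: [418.9, -78.0, 218.8]
tool_rot: [-3.008, -0.319, -0.668]
contact_force: [0.7, -0.9, -0.5]
finger_gap: 63.9
grip_force: 0.0
time_s: 2.0
tool_pos: [545.9, 179.3, 118.1]
tool_rot: [-3.008, -0.322, -0.663]
contact_force: [0.2, -0.4, 0.5]
finger_gap: 63.7
grip_force: 0.0
d [  1.4   0.4 -99.1] rot deg [ 0.07 -0.11  0.  ]
2.0 63.725025890784536 [ 0.20317865 -0.40859121  0.45383147] [0.09018422 0.17897127 2.01240922 0.10202119 0.52112631 1.3704696 ]
```

```bash
python3 -m handwheel '{"deltas":[{"x":1,"y":0,"z":-30,"rx":0,"ry":0,"rz":0,"gripper":64},{"x":1,"y":0,"z":-60,"rx":0,"ry":0,"rz":0,"gripper":64},{"x":1,"y":0,"z":-80,"rx":0,"ry":0,"rz":0,"gripper":64},{"x":1,"y":0,"z":-92,"rx":0,"ry":0,"rz":0,"gripper":64},{"x":1,"y":0,"z":-99,"rx":0,"ry":0,"rz":0,"gripper":64},{"x":1,"y":0,"z":-99,"rx":0,"ry":0,"rz":0,"gripper":64}]}'
python3 - <<'E'
from h import *
s=bot.state();print(s["contact_force"])
a=optics.grab_frame("side");b=optics.grab_frame("top")
f=lambda im,x,y:cv2.resize(im[y:y+140,x:x+100],None,fx=4,fy=4,interpolation=cv2.INTER_CUBIC)
cv2.imwrite("pics/g1.png",np.hstack([f(a,245,160),f(b,235,205)]))
E
```

```text
time_s: 2.6
tool_pos: [548.2, 178.2, 20.3]
tool_rot: [-3.007, -0.318, -0.668]
contact_force: [-0.5, -0.3, -0.4]
finger_gap: 64.2
grip_force: 0.0
[-0.45393135 -0.32425421 -0.35004954]
```

View pics/g1.png

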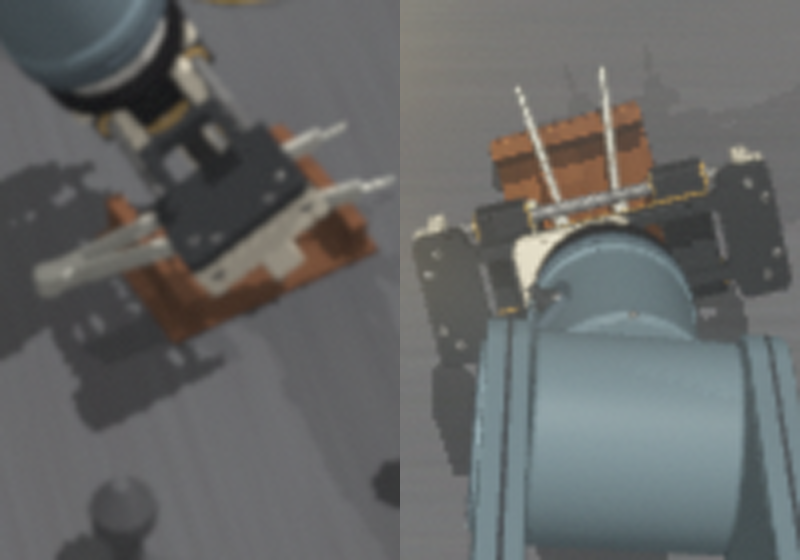

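The fingers straddle the legs at the pads, and the tips stay visible in both views. I'll close to about 36 mm in stages.

```bash
python3 -m handwheel '{"deltas":[{"x":0,"y":0,"z":-0.5,"rx":0,"ry":0,"rz":0,"gripper":48},{"x":0,"y":0,"z":-0.5,"rx":0,"ry":0,"rz":0,"gripper":44},{"x":0,"y":0,"z":-0.5,"rx":0,"ry":0,"rz":0,"gripper":40},{"x":0,"y":0,"z":-0.5,"rx":0,"ry":0,"rz":0,"gripper":36},{"x":0,"y":0,"z":-0.5,"rx":0,"ry":0,"rz":0,"gripper":36},{"x":0,"y":0,"z":-0.5,"rx":0,"ry":0,"rz":0,"gripper":36}]}' 12
```

```text
time_s: 3.3
tool_pos: [548.2, 179.5, 19.7]
tool_rot: [-3.007, -0.321, -0.669]
contact_force: [-0.1, 0.2, 5.1]
finger_gap: 36.4
grip_force: 5.1
```

```bash
python3 -m handwheel '{"deltas":[{"x":0,"y":0,"z":3,"rx":0,"ry":0,"rz":0,"gripper":36},{"x":0,"y":0,"z":10,"rx":0,"ry":0,"rz":0,"gripper":36},{"x":0,"y":0,"z":25,"rx":0,"ry":0,"rz":0,"gripper":36},{"x":0,"y":0,"z":50,"rx":0,"ry":0,"rz":0,"gripper":36},{"x":0,"y":0,"z":80,"rx":0,"ry":0,"rz":0,"gripper":36},{"x":0,"y":0,"z":100,"rx":0,"ry":0,"rz":0,"gripper":36},{"x":0,"y":0,"z":100,"rx":0,"ry":0,"rz":0,"gripper":36},{"x":0,"y":0,"z":100,"rx":0,"ry":0,"rz":0,"gripper":36}]}'
python3 - <<'E'
from h import *
a=optics.grab_frame("side");b=optics.grab_frame("top");cv2.imwrite("pics/l_s.png",a);cv2.imwrite("pics/l_t.png",b)
f=lambda im,x,y:cv2.resize(im[y:y+140,x:x+100],None,fx=4,fy=4,interpolation=cv2.INTER_CUBIC)
cv2.imwrite("pics/g2.png",np.hstack([f(a,245,100),f(b,235,175)]))
s=bot.state();print(s["tool_pos"],s["contact_force"],s["finger_gap"])
E
```

```text
time_s: 4.1
tool_pos: [547.2, 179.2, 119.0]
tool_rot: [-3.007, -0.321, -0.667]
contact_force: [-0.5, 0.6, -1.4]
finger_gap: 36.2
grip_force: 3.5
[546.30752408 179.13393364 117.45665245] [ 0.45434726 -0.12303352 -0.95791717] 36.43428706239442
```

View pics/g2.png

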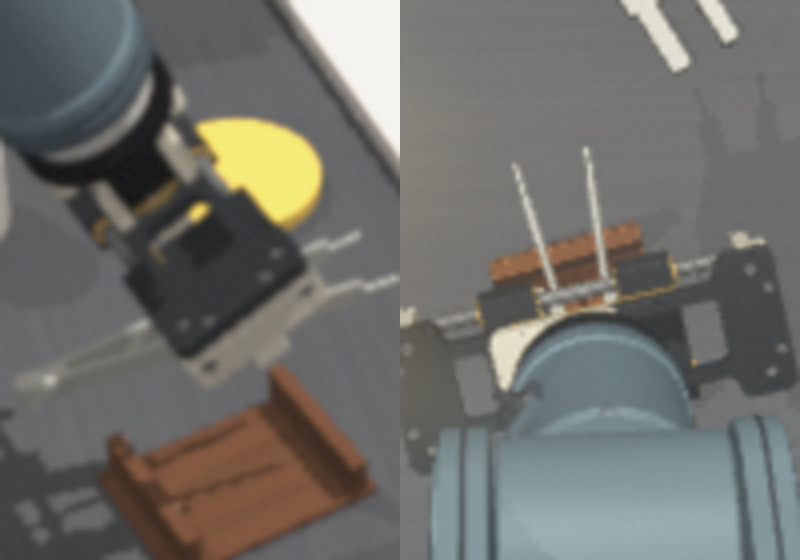

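The tweezers are in the air, held at the pads. Tips: top about (263.4,216) and (281,212); side about (334,158.5) and (345+,169.5). I'll triangulate to get their pose in the hand, then plan the carry.

Run:
```python
from h import *
a=cv2.imread("pics/l_s.png");g=cv2.cvtColor(a,cv2.COLOR_BGR2GRAY)
print(g[163:176:1,328:356])
L=two((263.4,215.9),(334.3,158.4));R=two((281.1,211.9),(346,168.8));print(L,R,np.linalg.norm(L-R))
s=bot.state();T=Rn.from_rotvec(s["tool_rot"]).as_matrix();gp=s["tool_pos"]-18.8*T[:,2];m=(L+R)/2;print("grasp",gp,"mid",m,m-gp,"yaw",np.degrees(np.arctan2(*(m-gp)[[1,0]])),"ytool",T[:,1])
# gauge: near face centre target
for yaw in(-8,):
    y=np.radians(yaw);h=np.array([np.cos(y),np.sin(y)])
    print(h)
    # pointers, saddle base near edge at z=55..
for p in((451.5,222.7),(459.5,223.9)): print(plane("top",p,55).round(1))
```

```text
[[115 110 107 106 105 106 107 106 107 105 105 107 108 106 105 104 104 104
  104 105 106 105 104 104 105 106 104 104]
 [108 107 108 106 106 106 105 106 105 107 106 107 108 107 106 105 105 105
  104 105 105 105 104 105 104 105 105 104]
 [106 108 107 106 106 105 105 106 106 106 105 107 107 107 106 105 105 105
  104 105 106 105 105 104 104 105 105 105]
 [107 107 108 106 107 107 106 106 106 106 107 107 106 107 106 105 105 104
  105 104 106 105 104 105 104 104 105 105]
 [106 107 107 108 107 107 106 105 105 105 106 107 106 107 108 107 106 105
  104 104 105 105 105 105 102 104 104 104]
 [107 106 107 107 108 108 108 107 106 105 107 107 110 112 124 131 121 108
  106 105 105 106 107 105 104 104 104 104]
 [107 107 108 112 118 122 125 119 110 108 114 125 136 141 155 168 145 116
  106 105 105 107 107 106 104 104 104 104]
 [113 119 126 135 145 152 154 140 132 137 141 156 173 167 155 150 131 112
  105 104 106 106 106 107 105 105 104 104]
 [138 146 155 160 157 150 144 144 161 174 164 152 153 142 129 120 112 107
  104 106 104 106 106 107 106 104 104 105]
 [160 155 151 144 135 126 120 129 146 151 139 125 118 114 111 108 107 106
  106 106 105 105 106 107 107 107 105 104]
 [144 134 127 121 116 112 109 113 119 116 112 109 107 106 108 108 108 106
  107 106 105 106 106 107 107 107 105 105]
 [119 116 115 113 114 112 107 108 108 107 106 105 107 106 106 106 108 108
  106 106 106 105 106 107 108 108 106 105]
 [112 113 112 111 111 110 109 107 107 105 107 105 106 106 107 107 107 108
  107 106 106 106 107 106 108 106 106 104]]
[614.49793468 212.86042433 134.77408493] [624.96386956 174.94653017 134.79592435] 39.331916310680626
grasp [538.58893948 177.48398223 134.51951013] mid [619.73090212 193.90347725 134.78500464] [81.14196264 16.41949502  0.26549451] yaw 11.439624341876463 ytool [ 2.10570791e-01 -9.77578344e-01  7.23893905e-04]
[ 0.99026807 -0.1391731 ]
[ 611. -209.   55.]
[ 607.8 -227.    55. ]
```

Run:
```python
from h import *
togo((503.4,-203.1,134.5),-8,25)
```

```text
d [ -35.  -383.3    0. ] rot deg [  0.05  -0.17 -20.16]
```

```bash
python3 -m handwheel '{"deltas":[{"x":-2,"y":-15,"z":0,"rx":0,"ry":0,"rz":-1,"gripper":36},{"x":-6,"y":-50,"z":0,"rx":0,"ry":0,"rz":-3,"gripper":36},{"x":-10,"y":-95,"z":0,"rx":0,"ry":0,"rz":-6,"gripper":36},{"x":-14,"y":-140,"z":0,"rx":0,"ry":0,"rz":-9,"gripper":36},{"x":-18,"y":-185,"z":0,"rx":0,"ry":0,"rz":-12,"gripper":36},{"x":-22,"y":-230,"z":0,"rx":0,"ry":0,"rz":-14,"gripper":36},{"x":-26,"y":-275,"z":0,"rx":0,"ry":0,"rz":-16,"gripper":36},{"x":-30,"y":-320,"z":0,"rx":0,"ry":0,"rz":-18,"gripper":36},{"x":-33,"y":-360,"z":0,"rx":0,"ry":0,"rz":-20,"gripper":36},{"x":-35,"y":-383,"z":0,"rx":0,"ry":0,"rz":-20.2,"gripper":36}]}'
python3 -m handwheel '{"deltas":[{"x":0,"y":0,"z":-20,"rx":0,"ry":0,"rz":0,"gripper":36},{"x":0,"y":0,"z":-40,"rx":0,"ry":0,"rz":0,"gripper":36},{"x":0,"y":0,"z":-60,"rx":0,"ry":0,"rz":0,"gripper":36},{"x":0,"y":0,"z":-75,"rx":0,"ry":0,"rz":0,"gripper":36},{"x":0,"y":0,"z":-85,"rx":0,"ry":0,"rz":0,"gripper":36},{"x":0,"y":0,"z":-92,"rx":0,"ry":0,"rz":0,"gripper":36},{"x":0,"y":0,"z":-92,"rx":0,"ry":0,"rz":0,"gripper":36},{"x":0,"y":0,"z":-92,"rx":0,"ry":0,"rz":0,"gripper":36}]}'
python3 - <<'E'
from h import *
togo((503.4,-203.1,42.5),-8,25)
a=optics.grab_frame("side");b=optics.grab_frame("top");cv2.imwrite("pics/c_s.png",a);cv2.imwrite("pics/c_t.png",b)
f=lambda im,x,y:cv2.resize(im[y:y+70,x:x+80],None,fx=5,fy=5,interpolation=cv2.INTER_CUBIC)
o=np.hstack([f(a,360,325),f(b,415,205)]);cv2.imwrite("pics/g3.png",o)
E
```

```text
time_s: 5.2
tool_pos: [511.4, -207.1, 118.2]
tool_rot: [3.028, -0.219, 0.67]
contact_force: [0.3, 0.7, 0.1]
finger_gap: 35.9
grip_force: 3.5
time_s: 6.0
tool_pos: [511.9, -203.8, 26.5]
tool_rot: [3.03, -0.214, 0.669]
contact_force: [0.4, -0.6, -0.3]
finger_gap: 36.0
grip_force: 3.5
d [-0.6 -0.4 -1. ] rot deg [ 0.   -0.09  0.1 ]
```

View pics/g3.png

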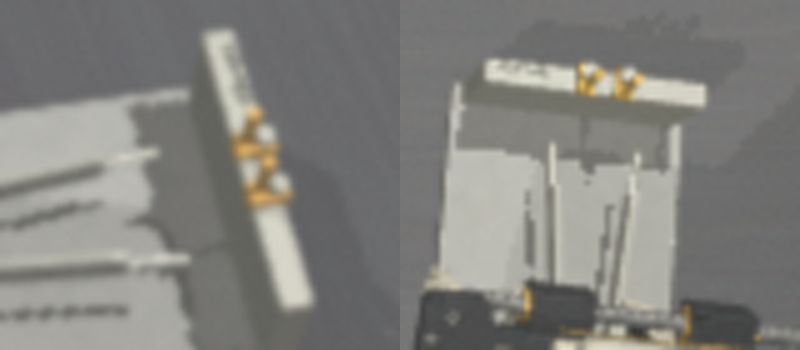

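Tips straddle the pointers about 25 mm short of the fence. Top tips are at about (445.3,234) and (462.1,236), pointers at columns ~452 and ~460. Side tips are at (391.3,355.3) and (397.5,376.7).

Run:
```python
from h import *
np.set_printoptions(linewidth=250)
t=cv2.imread("pics/c_t.png").astype(int);s=cv2.imread("pics/c_s.png").astype(int)
q=t[...,2]-t[...,0]; print("top cols 448-464 rows 215-226");print(q[215:227,448:465])
q2=s[...,2]-s[...,0]; print("side cols 404-419 rows 344-368");print(q2[344:369,404:420])
L=two((445.3,233.9),(391.3,355.3));R=two((462.1,235.9),(397.5,376.7));print(L,R,np.linalg.norm(L-R))
st=bot.state();T=Rn.from_rotvec(st["tool_rot"]).as_matrix();gp=st["tool_pos"]-18.8*T[:,2];print("grasp",gp,(L+R)/2-gp)
```

```text
top cols 448-464 rows 215-226
[[  0   0  -1  -1   0  -1  -1  -1  -1  -2  -2   0  -1   0   0  -1   0]
 [ -1  -1  -1   4   3   1  -1   0  -1  -2  -1  -1  -1   1   2   1   1]
 [  2   2  11  43  25  10   4   2  -1   0   2   2   1   1  -1   0   0]
 [  8   9  49  82  25  16  22  25   7   5  32  28  11   7   3   0   2]
 [ 14  15  40  69  23  37  96  94  25  17  70  40  17  16  28  20   5]
 [ 14  16  38  76  41  60  97  70  21  29  80  28  17  40 107  70  19]
 [ 15  17  51 112  81  68  39  20  16  30  95  72  44  69  99  45  18]
 [ 16  16  58 116  95  88  23  15  16  30 100 105  77  66  41  20  15]
 [ 12  15  56  86  94 103  27  14  16  33 105  95  81  68  22  16  14]
 [ 10  12  16  21  32  37  16  12  13  36  77  83  83  63  22  16  15]
 [ 10   9  10  11  12  10  10   9  11  13  17  21  30  24  15  11  13]
 [ 10  11   9  11  10  10  10  10   9   9  10  10  11  10  11  10  10]]
side cols 404-419 rows 344-368
[[ 11  14  14  11   9   9   5   0  -1  -3  -2  -1  -2  -2  -2  -1]
 [ 10  13  13  13  12  13  16  12   2  -1  -2  -1  -1  -2  -1  -2]
 [  9  12  13  15  15  27  46  48  21   1  -2  -2  -
[... 986 characters left out ...]
  59  43  23  15  14  12   4  -2]
 [  6   5   5   9  30  64  81  73  66  49  22  15  21  26  15   0]
 [  6   6   6   9  27  64  86  92  91  78  48  34  40  52  33   6]
 [  5   5   5   8  23  61  97 112 111 102  89  75  67  60  31   5]
 [  6   6   6   7  16  46  80  91  87  76  68  60  50  38  18   2]
 [  6   6   5   6  10  25  44  47  41  32  26  23  20  13   5  -1]
 [  5   5   5   5   6  12  18  21  19  17  15  15  12   7   1  -2]
 [  5   5   6   6   6   7  10  13  14  15  15  14  11   7   2  -2]]
[ 586.87262078 -196.60088993   41.00069218] [ 581.83135045 -235.10436226   40.63343232] 38.83383405948258
grasp [ 504.61913381 -202.88012888   44.28768519] [ 79.73285181 -12.97249721  -3.47062294]
```

```bash
cat >> h.py <<'E'
Y=np.radians(-8);H=np.array([np.cos(Y),np.sin(Y)]);S=np.array([-np.sin(Y),np.cos(Y)])
def hs(n,uv,z): P=plane(n,uv,z)[:2]; return np.array([P@H,P@S]).round(1)
E
python3 - <<'E'
from h import *
for n,c,f,L,R in(("top",(451.8,223.5),(459.35,224.5),(445.3,233.9),(462.1,235.9)),("side",(407,353.8),(409.9,363.2),(391.3,355.3),(397.5,376.7))):
    c,f,L,R=[hs(n,p,z) for p,z in((c,56),(f,56),(L,42.5),(R,42.5))]
    print(n,"cur",c,"fix",f,"L",L,"R",R,"mid offset (marks-tips)",((c+f)/2-(L+R)/2).round(2),"gap",(c-f)[1])
E
```

```text
top cur [ 632.  -122.4] fix [ 631.8 -139.7] L [ 609.3 -112.7] R [ 609.2 -151.4] mid offset (marks-tips) [22.65  1.  ] gap 17.299999999999983
side cur [ 630.5 -121.6] fix [ 630.7 -138.7] L [ 607.1 -113.8] R [ 607.7 -152.7] mid offset (marks-tips) [23.2  3.1] gap 17.099999999999994
```

```bash
python3 -m handwheel '{"deltas":[{"x":5,"y":0,"z":0,"rx":0,"ry":0,"rz":0,"gripper":36},{"x":10,"y":0,"z":0,"rx":0,"ry":0,"rz":0,"gripper":36},{"x":14,"y":-0.2,"z":0,"rx":0,"ry":0,"rz":0,"gripper":36},{"x":17,"y":-0.4,"z":0,"rx":0,"ry":0,"rz":0,"gripper":36},{"x":17,"y":-0.4,"z":0,"rx":0,"ry":0,"rz":0,"gripper":36},{"x":17,"y":-0.4,"z":0,"rx":0,"ry":0,"rz":0,"gripper":36},{"x":17,"y":-0.4,"z":0,"rx":0,"ry":0,"rz":0,"gripper":36}]}' 20
python3 -m handwheel '{"deltas":[{"x":1,"y":-0.1,"z":0,"rx":0,"ry":0,"rz":0,"gripper":36},{"x":2,"y":-0.3,"z":0,"rx":0,"ry":0,"rz":0,"gripper":36},{"x":2,"y":-0.3,"z":0,"rx":0,"ry":0,"rz":0,"gripper":36}]}'
python3 - <<'E'
from h import *
F=[]
for i in range(6): F.append(bot.state()["contact_force"]); 
a=optics.grab_frame("side");b=optics.grab_frame("top");cv2.imwrite("pics/d_s.png",a);cv2.imwrite("pics/d_t.png",b)
f=lambda im,x,y:cv2.resize(im[y:y+70,x:x+80],None,fx=5,fy=5,interpolation=cv2.INTER_CUBIC)
cv2.imwrite("pics/g4.png",np.hstack([f(a,360,325),f(b,415,205)]))
s=bot.state();print(F[0],s["contact_force"],s["tool_pos"])
E
```

```text
time_s: 6.8
tool_pos: [529.5, -203.9, 27.1]
tool_rot: [3.03, -0.213, 0.671]
contact_force: [0.0, -0.2, -0.8]
finger_gap: 35.9
grip_force: 3.5
time_s: 7.1
tool_pos: [531.7, -204.5, 27.2]
tool_rot: [3.029, -0.213, 0.672]
contact_force: [-0.3, -0.0, -1.0]
finger_gap: 36.6
grip_force: 3.5
[-0.29463349 -0.00949584 -0.99954587] [ 0.29835672  0.44257316 -0.51057268] [ 531.64777443 -204.45011782   27.174709  ]
```

View pics/g4.png

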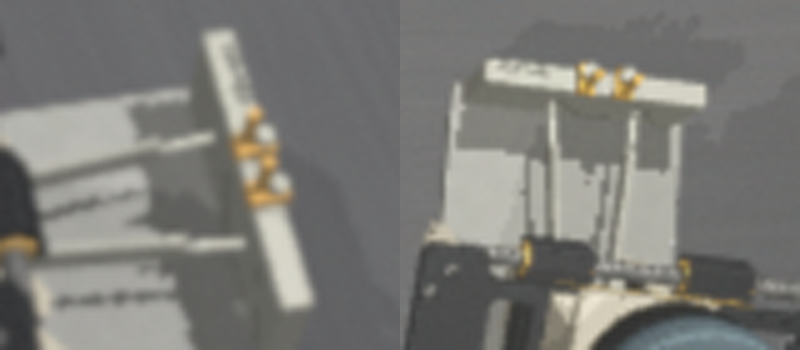

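Tips are just short of the fence. Top: about (444.8,224.8) and (460.8,227). Side: about (402.2,352) and (408.2,373.4). Continuing in small steps while watching the force.

```bash
python3 - <<'E'
from h import *
for n,c,f,L,R in(("top",(451.8,223.5),(459.35,224.5),(444.8,224.8),(460.8,227)),("side",(407,353.8),(409.9,363.2),(402.2,352),(408.2,373.4))):
    c,f,L,R=[hs(n,p,z) for p,z in((c,56),(f,56),(L,42.5),(R,42.5))]
    print(n,"L",L,"R",R,"mid offset",((c+f)/2-(L+R)/2).round(2))
E
python3 -m handwheel '{"deltas":[{"x":0.7,"y":-0.1,"z":0,"rx":0,"ry":0,"rz":0,"gripper":36},{"x":1.2,"y":-0.2,"z":0,"rx":0,"ry":0,"rz":0,"gripper":36},{"x":1.2,"y":-0.2,"z":0,"rx":0,"ry":0,"rz":0,"gripper":36},{"x":1.2,"y":-0.2,"z":0,"rx":0,"ry":0,"rz":0,"gripper":36}]}'
python3 -m handwheel '{"deltas":[{"x":0.7,"y":-0.1,"z":0,"rx":0,"ry":0,"rz":0,"gripper":36},{"x":1.2,"y":-0.2,"z":0,"rx":0,"ry":0,"rz":0,"gripper":36},{"x":1.2,"y":-0.2,"z":0,"rx":0,"ry":0,"rz":0,"gripper":36},{"x":1.2,"y":-0.2,"z":0,"rx":0,"ry":0,"rz":0,"gripper":36}]}'
```

```text
top L [ 630.6 -110.1] R [ 629.8 -147.1] mid offset [ 1.7  -2.45]
side L [ 627.  -110.7] R [ 626.7 -149.8] mid offset [3.75 0.1 ]
time_s: 7.6
tool_pos: [532.8, -204.6, 27.1]
tool_rot: [3.029, -0.213, 0.671]
contact_force: [-0.1, 0.1, -0.3]
finger_gap: 36.3
grip_force: 3.5
time_s: 8.0
tool_pos: [534.0, -204.8, 27.2]
tool_rot: [3.029, -0.213, 0.671]
contact_force: [-0.8, -0.7, -1.3]
finger_gap: 36.1
grip_force: 3.5
```

```bash
python3 -m handwheel '{"deltas":[{"x":0.5,"y":-0.1,"z":0,"rx":0,"ry":0,"rz":0,"gripper":36},{"x":0.8,"y":-0.1,"z":0,"rx":0,"ry":0,"rz":0,"gripper":36},{"x":0.8,"y":-0.1,"z":0,"rx":0,"ry":0,"rz":0,"gripper":36},{"x":0.8,"y":-0.1,"z":0,"rx":0,"ry":0,"rz":0,"gripper":36}]}'
python3 -m handwheel '{"deltas":[{"x":0,"y":0,"z":0,"rx":0,"ry":0,"rz":0,"gripper":36}]}'
```

```text
time_s: 8.4
tool_pos: [534.8, -204.9, 27.1]
tool_rot: [3.029, -0.213, 0.671]
contact_force: [-0.0, 0.1, -1.1]
finger_gap: 36.1
grip_force: 3.5
time_s: 8.5
tool_pos: [534.8, -204.9, 27.1]
tool_rot: [3.03, -0.213, 0.671]
contact_force: [0.2, -0.4, -0.5]
finger_gap: 36.3
grip_force: 3.5
```

```bash
python3 -m handwheel '{"deltas":[{"x":0.5,"y":-0.1,"z":0,"rx":0,"ry":0,"rz":0,"gripper":36},{"x":0.8,"y":-0.1,"z":0,"rx":0,"ry":0,"rz":0,"gripper":36},{"x":0.8,"y":-0.1,"z":0,"rx":0,"ry":0,"rz":0,"gripper":36},{"x":0.8,"y":-0.1,"z":0,"rx":0,"ry":0,"rz":0,"gripper":36}]}'
python3 -m handwheel '{"deltas":[{"x":0,"y":0,"z":0,"rx":0,"ry":0,"rz":0,"gripper":36}]}'
```

```text
time_s: 8.9
tool_pos: [535.3, -204.7, 26.9]
tool_rot: [3.03, -0.213, 0.671]
contact_force: [-3.4, 0.5, -1.3]
finger_gap: 36.3
grip_force: 3.6
time_s: 9.0
tool_pos: [535.3, -204.7, 26.9]
tool_rot: [3.03, -0.213, 0.671]
contact_force: [-2.9, -0.2, -0.9]
finger_gap: 36.3
grip_force: 3.6
```

Contact felt: 3 N against the fence, with the tips still about 39 mm apart. I'll ease back about 1 mm, since the tips swing forward ~0.6 mm as they close, and then squeeze to 24 mm.

```bash
python3 -m handwheel '{"deltas":[{"x":-1.2,"y":-0.4,"z":0,"rx":0,"ry":0,"rz":0,"gripper":36},{"x":-1.2,"y":-0.4,"z":0,"rx":0,"ry":0,"rz":0,"gripper":34},{"x":-1.2,"y":-0.4,"z":0,"rx":0,"ry":0,"rz":0,"gripper":32},{"x":-1.2,"y":-0.4,"z":0,"rx":0,"ry":0,"rz":0,"gripper":30},{"x":-1.2,"y":-0.4,"z":0,"rx":0,"ry":0,"rz":0,"gripper":28},{"x":-1.2,"y":-0.4,"z":0,"rx":0,"ry":0,"rz":0,"gripper":27},{"x":-1.2,"y":-0.4,"z":0,"rx":0,"ry":0,"rz":0,"gripper":26},{"x":-1.2,"y":-0.4,"z":0,"rx":0,"ry":0,"rz":0,"gripper":25},{"x":-1.2,"y":-0.4,"z":0,"rx":0,"ry":0,"rz":0,"gripper":25},{"x":-1.2,"y":-0.4,"z":0,"rx":0,"ry":0,"rz":0,"gripper":25}]}' 20
python3 - <<'E'
from h import *
A=[];B=[];G=[]
for i in range(6): A.append(optics.grab_frame("side").astype(float));B.append(optics.grab_frame("top").astype(float));G.append(bot.state()["finger_gap"])
a=np.mean(A,0).astype(np.uint8);b=np.mean(B,0).astype(np.uint8);cv2.imwrite("pics/e_s.png",a);cv2.imwrite("pics/e_t.png",b)
f=lambda im,x,y:cv2.resize(im[y:y+50,x:x+40],None,fx=10,fy=10,interpolation=cv2.INTER_CUBIC)
cv2.imwrite("pics/g5.png",np.hstack([f(a,385,335),f(b,437,205)]))
s=bot.state();print(np.mean(G),s["contact_force"],s["tool_pos"],s["time_s"])
E
```

```text
time_s: 10.0
tool_pos: [534.4, -205.4, 27.1]
tool_rot: [3.029, -0.213, 0.671]
contact_force: [0.1, -0.3, -0.4]
finger_gap: 25.5
grip_force: 9.6
25.41842799992833 [ 0.0349418   0.57435811 -1.18084657] [ 534.42071085 -205.39344538   27.14826508] 10.6
```

View pics/g5.png

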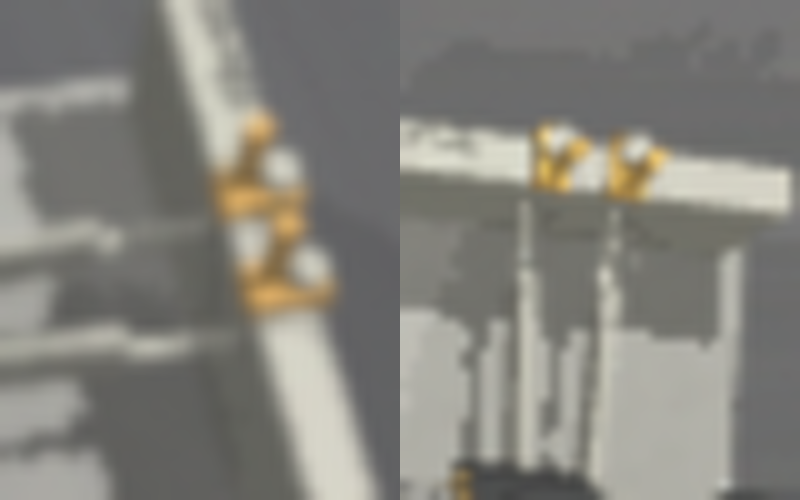

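Squeezed to 25.4 mm. The tips are just below the fence edge. Top: L about (449.1,225), R about (457.8,225.7), against pointer saddles at (451.8,223.5) and (459.5,224.5). Side: L about (405,357), R about (408.5,368).

Run:
```python
from h import *
np.set_printoptions(linewidth=220)
P={"c":((451.85,223.5),(407,353.9)),"f":((459.5,224.4),(409.8,363.6)),"L":((449.15,225),(405,357)),"R":((457.85,225.7),(408.5,368))}
for k,(a,b) in P.items():
    q=two(a,b);print(k,q.round(1),"h",round(q[:2]@H,1),"s",round(q[:2]@S,1))
t=cv2.imread("pics/e_t.png",0);s=cv2.imread("pics/e_s.png",0)
print(t[222:233,446:463]);print(s[350:374,396:413])
```

```text
c [ 607.8 -208.8   57.1] h 630.9 s -122.2
f [ 605.4 -226.1   57. ] h 630.9 s -139.7
L [ 607.5 -206.7   42.1] h 630.4 s -120.1
R [ 605.4 -226.7   41.9] h 631.1 s -140.3
[[190 193 206 203 150 172 138 166 193 208 209 189 180 155 119 128 175]
 [127 128 135 147 123 137 143 184 188 191 200 159 170 139 129 169 201]
 [111 111 111 114 111 114 115 127 127 128 130 119 130 130 139 176 186]
 [111 111 113 140 111 108 110 110 112 111 111 111 116 114 113 123 126]
 [110 109 113 142 116 101 101 109 111 111 110 112 139 108 109 111 111]
 [105 102 108 141 117 102 108 110 110 109 110 115 130 106 102 109 110]
 [112 111 115 145 118 107 105 104 104 102 103 119 132 115 109 102 109]
 [113 113 118 149 121 112 111 112 113 112 114 131 155 119 108 106 104]
 [113 113 124 157 124 113 113 114 114 114 116 132 136 119 125 115 112]
 [112 114 122 144 122 113 113 114 114 114 121 153 130 117 126 116 114]
 [113 113 128 180 149 119 114 113 114 114 133 195 144 116 115 114 113]]
[[112 111 108 102  98  97  97  98 105 135 178 192 168 125 119 148 175]
 [112 111 109 103  98  97  98  98 102 120 154 170 145 115 120 158 195]
 [112 11
[... 854 characters left out ...]
 98 100 102 105 102  99  97  94  91  96 101 122 153 172 172]
 [ 99  97  96  96  98  99  99 100  97  93  91  95 100 113 138 156 156]
 [105 100  96  95  95  96  98  98  94  93  92  95  98 104 124 146 155]
 [139 125 103  98  97  99 103 107 102 101 101 102 103 104 124 156 177]
 [173 158 136 132 132 131 134 136 124 118 117 116 111 104 123 164 195]
 [158 161 170 179 178 170 161 149 128 117 115 113 106  99 115 157 197]
 [125 134 149 155 153 145 135 123 109 101 103 103 100  97 107 143 187]
 [104 108 113 112 110 107 103 100  94  92  96  98  98  97 104 131 175]
 [ 98  97  97  97  96  96  95  95  93  90  92  96  98  98 101 122 164]
 [ 95  95  95  95  95  95  95  95  93  90  90  96  98  98  99 112 152]]
```

Triangulation is consistent: tips at z=42 with gap 20.2 mm (formula 20.1), marks 17.5 mm apart. The tip pair sits about 0.7 mm too far to +y. I'll squeeze to ~23.9 mm and shift.

```bash
python3 -m handwheel '{"deltas":[{"x":-0.1,"y":-0.4,"z":0,"rx":0,"ry":0,"rz":0,"gripper":24.5},{"x":-0.1,"y":-0.7,"z":0,"rx":0,"ry":0,"rz":0,"gripper":24},{"x":-0.1,"y":-0.7,"z":0,"rx":0,"ry":0,"rz":0,"gripper":23.5},{"x":-0.1,"y":-0.7,"z":0,"rx":0,"ry":0,"rz":0,"gripper":23.5},{"x":-0.1,"y":-0.7,"z":0,"rx":0,"ry":0,"rz":0,"gripper":23.5},{"x":-0.1,"y":-0.7,"z":0,"rx":0,"ry":0,"rz":0,"gripper":23.5},{"x":-0.1,"y":-0.7,"z":0,"rx":0,"ry":0,"rz":0,"gripper":23.5}]}' 20
python3 - <<'E'
from h import *
np.set_printoptions(linewidth=220)
A=[];B=[];G=[];Tm=[]
for i in range(8): A.append(optics.grab_frame("side").astype(float));B.append(optics.grab_frame("top").astype(float));q=bot.state();G.append(q["finger_gap"]);Tm.append(q["tool_pos"])
a=np.mean(A,0).astype(np.uint8);b=np.mean(B,0).astype(np.uint8);cv2.imwrite("pics/f_s.png",a);cv2.imwrite("pics/f_t.png",b)
f=lambda im,x,y:cv2.resize(im[y:y+50,x:x+40],None,fx=10,fy=10,interpolation=cv2.INTER_CUBIC)
cv2.imwrite("pics/g6.png",np.hstack([f(a,385,335),f(b,437,205)]))
s=bot.state();print(np.mean(G),np.std(G),s["contact_force"],np.mean(Tm,0),s["time_s"])
g=cv2.cvtColor(b,cv2.COLOR_BGR2GRAY);h=cv2.cvtColor(a,cv2.COLOR_BGR2GRAY)
print(g[222:230,446:463]);print(h[353:374,398:411])
E
```

```text
time_s: 11.3
tool_pos: [534.3, -206.1, 27.1]
tool_rot: [3.029, -0.213, 0.671]
contact_force: [-0.4, -0.4, 0.0]
finger_gap: 23.8
grip_force: 10.7
23.92920861447864 0.16001952305326386 [-0.67784604 -0.96976128 -0.2492598 ] [ 534.31965231 -206.07063818   27.14756413] 12.1
[[191 193 206 204 151 173 139 168 194 208 209 191 181 156 120 128 176]
 [127 128 136 147 123 137 143 183 188 191 200 159 170 139 130 170 202]
 [112 111 112 115 117 114 115 127 127 127 131 118 130 132 140 176 187]
 [112 112 112 118 142 111 109 111 112 112 111 108 113 113 114 124 126]
 [111 110 111 116 133 113 103 109 112 111 113 123 125 105 109 112 111]
 [104 102 103 117 130 107 108 102 109 111 113 126 119 103 102 109 111]
 [113 113 114 120 130 111 105 104 104 102 106 128 118 112 110 103 109]
 [113 113 115 122 134 116 112 112 113 113 117 139 118 109 106 104 104]]
[[112 108 101  98  98  98  99 102 115 131 131 129 128]
 [113 110 103  98  98  98  98 101 116 142 163 168 162]
 [113 111 105  99  97  98  98 100 112 141 166 166 153]
 [113 112 107 101  98  98  98  99 106 128 150 154 142]
 [114 114 110 106 104 104 104 102 102 122
[... 194 characters left out ...]
13 106 100  98  98  97 103 126 163 171]
 [114 114 112 111 106 100  98  98  98 100 113 135 144]
 [110 110 108 111 108 101  98  98  98  99 104 119 136]
 [102 102 104 110 109 102  98  98  97  99 102 122 154]
 [ 97  98  99 105 107 103  98  98  98  98 100 113 138]
 [ 98  96  97  99 102 101  95  97  98  99 100 104 124]
 [113 107 107 108 116 118 105 104 106 107 104 103 124]
 [148 144 141 139 153 156 130 118 118 117 109 102 123]
 [171 173 163 156 157 148 122 110 110 107 102  97 115]
 [142 143 136 131 127 117 103  96  98  99  97  96 107]
 [107 106 104 104 102  99  95  91  95  97  97  97 104]
 [ 96  96  96  96  97  96  94  91  92  96  95  94 100]
 [ 96  96  96  96  96  96  94  91  90  95  94  91  97]]
```

View pics/g6.png

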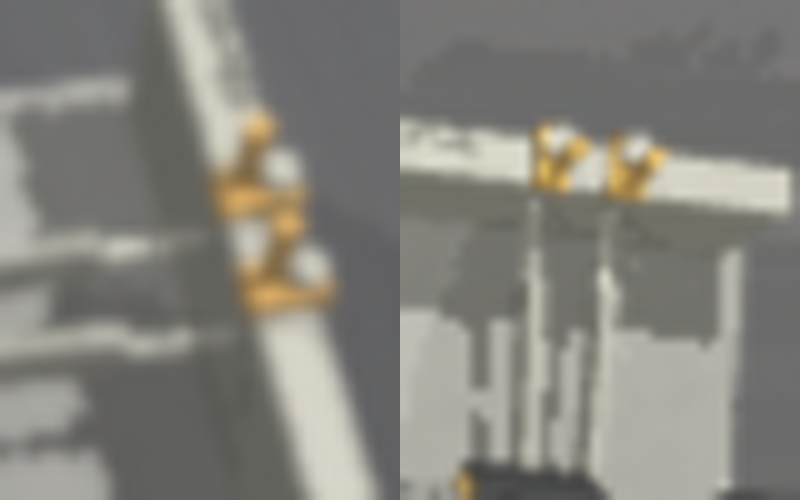

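Tips now. Top: L (449.9,225), R (457.4,226). Side: L about (404.8,358), R about (407.8,368). Final numeric check follows.

Run:
```python
from h import *
P={"c":((451.85,223.5),(407,353.9)),"f":((459.5,224.4),(409.8,363.6)),"L":((449.9,225),(404.8,358)),"R":((457.4,226),(407.8,368))}
for k,(a,b) in P.items():
    q=two(a,b);print(k,q.round(1),"h",round(q[:2]@H,1),"s",round(q[:2]@S,1))
for y in(-1,-.5,0,.5,1): # fin line: predicted pixel of pointer fin top and base given s offset
  for s0 in(-122.2,-139.7):
    p=(H*632+S*(s0+y)); print(y,s0,proj("top",[*p,57]).round(2),proj("top",[*(H*635+S*(s0+y)),81]).round(2),proj("side",[*(H*635+S*(s0+y)),81]).round(2))
```

```text
c [ 607.8 -208.8   57.1] h 630.9 s -122.2
f [ 605.4 -226.1   57. ] h 630.9 s -139.7
L [ 607.  -208.3   42.1] h 630.1 s -121.8
R [ 604.8 -225.9   40.8] h 630.4 s -139.6
-1 -122.2 [452.25 223.46] [455.34 219.75] [412.09 347.21]
-1 -139.7 [459.93 224.35] [463.18 220.66] [415.08 356.98]
-0.5 -122.2 [452.03 223.43] [455.12 219.72] [412.   346.93]
-0.5 -139.7 [459.71 224.33] [462.95 220.64] [414.99 356.7 ]
0 -122.2 [451.82 223.4 ] [454.89 219.7 ] [411.92 346.66]
0 -139.7 [459.49 224.3 ] [462.73 220.61] [414.9  356.42]
0.5 -122.2 [451.6  223.38] [454.67 219.67] [411.84 346.38]
0.5 -139.7 [459.27 224.28] [462.51 220.59] [414.82 356.13]
1 -122.2 [451.38 223.35] [454.45 219.65] [411.75 346.11]
1 -139.7 [459.05 224.25] [462.28 220.56] [414.73 355.85]
```

Left tip is within 0.4 mm and right tip within 0.1 mm of its pointer. Tips are at the fence at z≈42, the grip is steady, and the clock reads 12 s. Handing in.

```bash
python3 -c "
from bench import bot
print(bot.sign_off())"
```

```text
the job is handed in; nothing more can be done
None
```

I handed the job in at about 12 s with the tweezers still held in the air: the tips touched the fence at about 3 N, then I eased back about 1 mm and squeezed, ending with the left tip about 0.4 mm and the right about 0.1 mm from its pointer by camera (sign-off gave no verdict).

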